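# Clip the core drill bit back into its holder

### The arm

A 7-joint arm with a two-finger parallel gripper is mounted at the origin on the work surface. World frame = base frame: x ahead of the robot, y to its left, z up, the work surface at z = 0. Lengths are in m, angles in rad, forces in N, time in s.
With the tool pointing down it reaches from about 0.35 to 0.775 m from the base axis. Payload 3.1 kg.
Tool frame: the origin (TCP) lies between the finger pads; the fingertips stand 22 mm ahead of it and the grasp point (between the pads) lies 3 mm ahead of it; z points along the fingers, y is the direction in which the jaws open and shut (so a half turn about z gives the same grasp; the last joint's range is limited). The gripper opens to 85 mm and grips with 20 to 120 N. Pads are 22 mm wide; open, the fingers measure 114 mm over their backs; the gripper's body (76 mm by 85 mm) begins 54 mm behind the grasp point. The pads swing forward as they close: fully open they stand 13 mm farther back than shut.
Start: joints at [1.184, 0.311, 0.014, 1.512, -0.004, 1.319, -0.027], TCP at [0.186, -0.518, 0.226] pointing down, gripper open.
Joint ranges: [-2.7, 2.7], [-0.3, 1.91], [-1.27, 1.3], [0.12, 2.57], [-1.44, 4.58], [0.2, 2.03], [-3.05, 3.05]. Speed limits (rad/s): [2.79, 2.79, 3.14, 3.14, 3.14, 3.14, 3.14].

### API

Orientations are given as a rotation vector (axis times angle).
In Python, from rig import robot gives the robot as it stands. The module is installed in compiled form; this text tells all that it offers.
- The arm moves only by the tool drive_tool, never from a script. Its argument "deltas" is a list of rows, each a list of 4 numbers: the shift along the tool's x, y, z in m, then the turn about the tool's z in degrees. In form: [[tx, ty, tz, roll], ...]. A call has 1 to 10 rows; each row shifts and turns the commanded pose from where the row before left it, along the tool's axes as they then stand; what a row does not reach is not made up. A row lasts 1/8 s, in which the tool goes at most 62.5 mm and 10.7 degrees, less where a joint would pass 70% of its speed; a pose out of reach is approached as far as the arm can. A call with a gripper value outside its range is refused whole. "jaw" is the opening, from 0 (shut) to 1 (fully open), set as the call begins (left out, the last holds). The fingers move at their own pace and stop on an object; "newtons" is the grip in N (left out, the last holds). Time passes only in rows, so rows that do not move let the fingers close. It gives the time, the measured TCP pose, the force and the opening at its end, in the units of the state.
- robot.state(): the state, without advancing time (a new reading comes with each control period).
- robot.capture(name): name is "scene" or "top" or "wrist"; returns the picture (420x560x3 uint8, red, green, blue); there is no depth.
- robot.camera_info(name): a dict with "intrinsics" (3x3 intrinsics, pixels), "position" and "orientation" of the camera in the world; the wrist camera has in their place "tool_from_camera" (4x4, takes a point from camera to tool coordinates, whose origin is the TCP and whose axes are the flange's). Camera axes: x right, y up, looking along -z (the intrinsics and any distortion apply to the point x, -y, -z); pixel columns grow to the right and rows downward; lengths in m; the calibration is good to about 2 mm. The wrist camera is an equidistant fisheye: a pixel r from the principal point sees the ray r / f radians off the axis. A picture is of the moment at which its call begins: read the wrist's pose just before it. camera_info takes no time and is no camera call.
- robot.close_job(): hands the job in, once; it reports no verdict.
Trained networks look in the newest picture that a camera, given by its name, has taken for a name from the list of things; names that differ only in an ending like _2 or _b are one class to them, and where a whole thing is asked for, a point or a joint stands for the part that bears it (a point fixed in the world has none). Each returns a list of dicts, best first, with "p" (0 to 1); they miss things now and then, are a little off and sometimes report something else, mostly with a low value. They report only what shows in the picture. A call takes as long as a camera call. They do not tell look-alikes from the thing itself.
- robot.look_for(target, camera): "point" ([x, y, z] in m, in world coordinates, good to about 4 mm: the middle of the surface that is visible of it).
- robot.regions_of(target, camera): "mask" (420x560 bool, what is visible of it).
- robot.spot_point(target, camera): "point" ([x, y, z] in m, in world coordinates, good to about 4 mm: a listed point, or the origin of a listed thing).
The state is a dict: "clock": time; "q": joint angles; "qvel": joint speeds; "joint_torque": joint torques, N m; "tool_pos": TCP position; "orientation": TCP orientation; "ft_force": force on the tool from outside, world axes, zero at the start; "wrist_torque": the same for the moment, N m; "finger_gap": finger opening in m.
Only numpy, scipy, OpenCV 4.12 (cv2) and the standard library are available. Lean on these libraries where they do the work, as an engineer would, in place of code of your own. Each camera call takes 0.05 s, during which the arm holds its last target.

### The job

Put the yellow core drill bit away: take it from the wooden cradle and snap it sideways into both spring clips of the sloping holder, fully home in both, with its dark cutting end against the red stop plate. Bring the cutting end up to the stop lightly, never ram it (well under 40 N), let go of the bit, and leave the other things on the bench where they are.

Things in the scene. Friction and masses are not known exactly. Their poses are not given: they have to be found in the camera images.
- bit_center (a point): Centre of the core bit's yellow barrel, on its axis; grip here. Barrel: 34 mm cylinder, 140 mm long, along the point's x axis. Its flat dark cutting end, also 34 mm, is 70 mm from the centre towards +x. At -x a bare steel shank, 24 mm thick, reaches to 100 mm from the centre (170 mm overall). At the start it lies level in the cradle, axis 50 mm above the bench.
- bit: The same core bit as a body; origin and axes are those of bit_center. Mass 0.25 to 0.5 kg; the centre of mass is within 25 mm of the origin, on the shank side.
- cradle: Fixed rubber mat, 150 x 90 x 8 mm, with two wooden V supports, 14 mm thick, 46 mm either side of its middle along its x axis; between them 78 mm of the barrel are free to grip. Origin on the bench under its centre; the bit lies along its x axis.
- clips: Pair of steel C spring clips on the fixed sloping holder. Origin: where the barrel's centre belongs when fully home with the cutting end touching the stop (100 mm above the bench). y: axis of the seated barrel, pointing to the stop. z: out of the mouths, up and leaning 0.45 rad from vertical to the holder's low side, the robot's side. x: up the slope. Clips 12 mm wide, centred at y = -42 and +42 mm.
- mouth (a point): Point 25 mm out of the clips' origin along z, at the outer tips of the flared jaws; axes as the clips. Each clip has two sprung jaws whose lips, 13 mm out along z, are 25 mm apart at rest. Pressing the barrel in along -z parts them; about 5 to 12 N per clip, then it snaps down onto fixed saddles. One end often snaps before the other. Once seated it still slides along y with a push of about 5 N.
- board (a point): Point on the face of the sloping plywood board under the clips. The face lies 45 mm below the seated axis along the clips' z; board 120 mm up the slope, 230 mm along y. Between the clips 72 mm along y are free for fingers.
- stop: Red fixed stop plate at the +y end of the holder, 44 x 9 x 63 mm. Origin in the face that the cutting end touches, on the barrel's axis, 70 mm from the clips' origin along y; axes as the clips. It reaches 18 mm beyond the barrel axis along z. Over 40 N between bit and stop is failure.
- sample: L-shaped grey concrete sample, 70 x 70 x 60 mm; leave alone. Origin under its centre.
- jar: Jar with blue cap, 64 mm diameter, 85 mm high; leave alone. Origin under its centre.
- block: Orange sanding block 60 x 100 x 35 mm; leave alone. Origin under its centre.
Mind the look-alikes: they are no part of the job. There is more than one size of the bit; the job needs the largest.

How it is judged:
By the outcome, as a careful person would: the job done as asked, in the order asked, and still so for the second after the job is handed in, with the robot touching nothing.
It also fails if it takes over 58 s, if anything falls off the work surface, if the arm or the gripper's body presses on something with over 40 N, if the wrist force passes 120 N, or if a joint passes its speed limit or range.

## Working session

There is one attempt and no reset: what is moved stays moved. The work goes in short steps, Python scripts to look and compute and a tool call to move; the robot and the scene stay as the last step left them, time stands still between calls to the robot, and variables do not carry over. Pictures are saved under pics/ and viewed, and the job is handed in when it is done.

Besides the shell and the picture viewer there is one more tool, called after "Emit:" by a JSON object that holds its "name" and its "arguments". drive_tool: Moves the arm, as the interface text tells. Its arguments: {"type":"object","properties":{"deltas":{"type":"array"},"jaw":{"type":"number"},"newtons":{"type":"number"}},"required":["deltas"]}

```bash
mkdir -p pics
cat > h.py <<'E'
import numpy as np, cv2
from rig import robot
from scipy.spatial.transform import Rotation as R
def save(n,img): cv2.imwrite(f'pics/{n}.png',img[:,:,::-1])
def cam(name):
    i=robot.camera_info(name); return i
E
python3 - <<'E'
from h import *
s=robot.state(); print({k:np.round(v,3) for k,v in s.items()})
for n in ['scene','top','wrist']:
    print(n,robot.camera_info(n)); save(n+'0',robot.capture(n))
for t in ['bit_center','cradle','clips','mouth','board','stop']:
    for c in ['scene','top']:
        print(t,c,[(np.round(d['point'],3),round(d['p'],2)) for d in robot.spot_point(t,c)])
print(robot.state()['clock'])
E
```

```text
{'clock': np.float64(0.0), 'q': array([ 1.184,  0.312,  0.014,  1.513, -0.004,  1.319, -0.027]), 'qvel': array([ 0.   , -0.001, -0.   , -0.   , -0.   , -0.   , -0.   ]), 'joint_torque': array([ 0.0000e+00, -3.7991e+01,  1.4600e-01, -2.3059e+01,  1.2000e-02,
        1.4000e-02,  0.0000e+00]), 'tool_pos': array([ 0.186, -0.517,  0.225]), 'orientation': array([-3.093e+00, -5.390e-01,  1.000e-03]), 'ft_force': array([-0.036,  0.087, -0.444]), 'wrist_torque': array([0.012, 0.031, 0.001]), 'finger_gap': np.float64(0.086)}
scene {'intrinsics': array([[404.36660894,   0.        , 278.17984735],
       [  0.        , 404.36660894, 211.53151   ],
       [  0.        ,   0.        ,   1.        ]]), 'position': array([ 1.15784082, -0.06721059,  0.70552426]), 'orientation': array([0.62755622, 0.6137531 , 1.43693563])}
top {'intrinsics': array([[507.17170652,   0.        , 281.31515332],
       [  0.        , 507.17170652, 220.74835717],
       [  0.        ,   0.        ,   1.        ]]), 'position': array([ 0.26179962, -0.02844295,  1.35947312]), 'orientation': array([ 0.16848615, -0.16903135, 
[... 719 characters left out ...]
0.365, -0.38 ,  0.014]), 0.61), (array([ 0.341, -0.171,  0.011]), 0.58), (array([0.522, 0.215, 0.12 ]), 0.34)]
cradle scene [(array([ 0.506, -0.234, -0.   ]), 0.95)]
cradle top [(array([ 0.509, -0.234,  0.003]), 0.61)]
clips scene [(array([0.534, 0.216, 0.099]), 0.82)]
clips top [(array([0.536, 0.219, 0.098]), 0.97)]
mouth scene [(array([0.523, 0.214, 0.12 ]), 0.91)]
mouth top [(array([0.525, 0.217, 0.12 ]), 0.72)]
board scene [(array([0.54 , 0.218, 0.049]), 0.89)]
board top [(array([0.538, 0.216, 0.049]), 0.89), (array([ 0.511, -0.231,  0.049]), 0.63), (array([0.724, 0.028, 0.001]), 0.39)]
stop scene [(array([0.52 , 0.284, 0.1  ]), 0.92)]
stop top [(array([0.515, 0.285, 0.102]), 0.44)]
0.75
```

View pics/scene0.png

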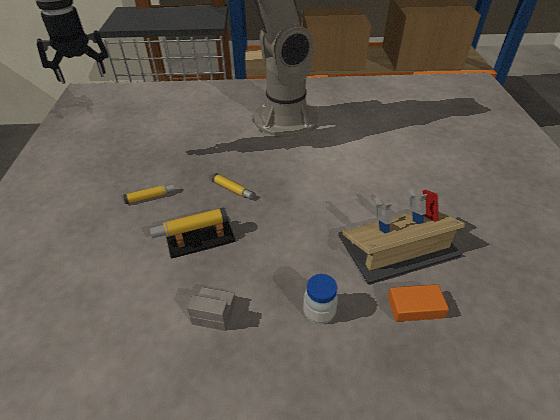

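View pics/top0.png

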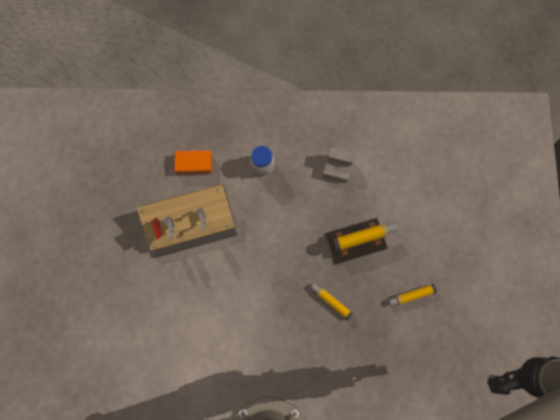

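View pics/wrist0.png

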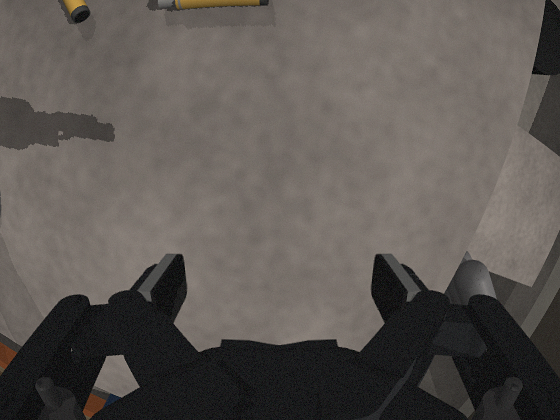

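The largest bit lies in the cradle at scene (190,222), with its shank on the left (-y). The holder is at scene (400,235), with the red stop at its +y end. Two smaller look-alike bits lie at (150,195) and (233,186). Next I'll measure the axes.

```bash
cat >> h.py <<'E'
def ray(name,uv):
    i=robot.camera_info(name);K=i['intrinsics'];M=R.from_rotvec(i['orientation']).as_matrix()
    x=(uv[0]-K[0,2])/K[0,0];y=(uv[1]-K[1,2])/K[1,1]
    return np.array(i['position']),M@np.array([x,-y,-1.])
def onz(name,uv,z):
    p,d=ray(name,uv); return p+d*(z-p[2])/d[2]
def proj(name,P):
    i=robot.camera_info(name);K=i['intrinsics'];M=R.from_rotvec(i['orientation']).as_matrix()
    c=M.T@(np.array(P)-i['position']); return np.array([K[0,2]+K[0,0]*c[0]/-c[2],K[1,2]-K[1,1]*c[1]/-c[2]])
def wproj(P,st):
    i=robot.camera_info('wrist');K=i['intrinsics'];T=i['tool_from_camera']
    t=R.from_rotvec(st['orientation']).as_matrix().T@(np.array(P)-st['tool_pos'])
    c=T[:3,:3].T@(t-T[:3,3]); v=np.array([c[0],-c[1],-c[2]]);th=np.arccos(v[2]/np.linalg.norm(v))
    s=th/np.hypot(v[0],v[1]); return np.array([K[0,2]+K[0,0]*s*v[0],K[1,2]+K[1,1]*s*v[1]])
def wonz(uv,st,z):
    i=robot.camera_info('wrist');K=i['intrinsics'];T=i['tool_from_camera']
    a=np.array([(uv[0]-K[0,2])/K[0,0],(uv[1]-K[1,2])/K[1,1]]);r=np.linalg.norm(a);a=a/r*np.sin(r)
    d=T[:3,:3]@np.array([a[0],-a[1],-np.cos(r)]);M=R.from_rotvec(st['orientation']).as_matrix()
    o=M@T[:3,3]+st['tool_pos'];d=M@d; return o+d*(z-o[2])/d[2]
E
python3 - <<'E'
from h import *
t=cv2.imread('pics/top0.png'); s=cv2.imread('pics/scene0.png')
cv2.imwrite('pics/t1.png',np.hstack([cv2.resize(t[180:260,125:245],None,fx=3.3,fy=3.3,interpolation=3),cv2.resize(t[205:285,310:430],None,fx=3.3,fy=3.3,interpolation=3)]))
cv2.imwrite('pics/s1.png',np.hstack([cv2.resize(s[180:280,330:480],None,fx=2.6,fy=2.6,interpolation=3),cv2.resize(s[180:280,130:280],None,fx=2.6,fy=2.6,interpolation=3)]))
robot.capture('top') if 0 else None
for c in ['top','scene']:
  for r in robot.regions_of('bit',c)[:4]:
    m=r['mask'];ys,xs=np.nonzero(m)
    if len(xs)<50: continue
    P=np.array([onz(c,(x,y),0.05)[:2] for x,y in zip(xs,ys)])
    mu=P.mean(0);u,sv,v=np.linalg.svd(P-mu); d=v[0]*np.sign(v[0][1]); q=(P-mu)@d
    print(c,round(r['p'],2),len(xs),mu.round(3),'ang',np.degrees(np.arctan2(-d[0],d[1])).round(1),'len',q.min().round(3),q.max().round(3), 'ends',(mu+d*q.min()).round(3),(mu+d*q.max()).round(3))
E
```

```text
top 0.9 450 [ 0.358 -0.368] ang 18.1 len -0.061 0.067 ends [ 0.377 -0.426] [ 0.337 -0.304]
top 0.81 842 [ 0.51  -0.244] ang 17.7 len -0.093 0.084 ends [ 0.539 -0.332] [ 0.485 -0.163]
top 0.76 451 [ 0.337 -0.16 ] ang -38.6 len -0.057 0.064 ends [ 0.302 -0.204] [ 0.377 -0.11 ]
scene 0.84 430 [ 0.386 -0.157] ang -40.9 len -0.067 0.069 ends [ 0.342 -0.208] [ 0.431 -0.105]
scene 0.82 1154 [ 0.512 -0.246] ang 17.1 len -0.089 0.086 ends [ 0.538 -0.33 ] [ 0.486 -0.164]
scene 0.57 425 [ 0.405 -0.361] ang 18.3 len -0.056 0.063 ends [ 0.423 -0.414] [ 0.386 -0.301]Traceback (most recent call last):
  File "<stdin>", line 10, in <module>
  File "h.py", line 12, in onz
    p,d=ray(name,uv); return p+d*(z-p[2])/d[2]
        ~~~^^^^^^^^^
  File "h.py", line 8, in ray
    i=robot.camera_info(name);K=i['intrinsics'];M=R.from_rotvec(i['orientation']).as_matrix()
ValueError: time passes only in moves, steps and waits
```

View pics/t1.png

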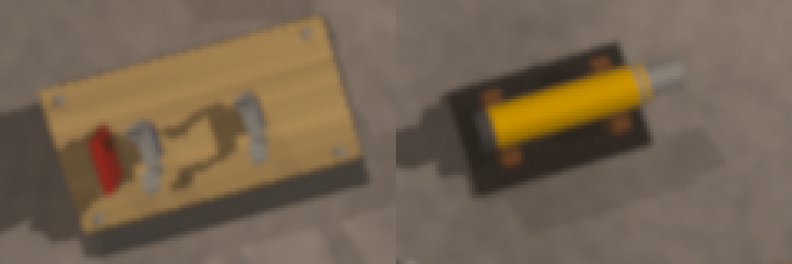

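View pics/s1.png

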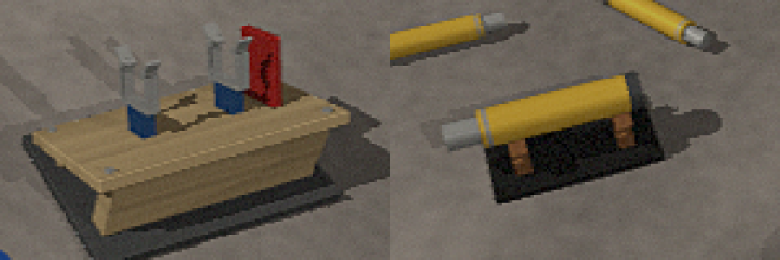

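Emit:
{"name": "drive_tool", "arguments": {"deltas": [[0.05,-0.02,0,0],[0.05,-0.02,0,0],[0.05,-0.02,0,0],[0.05,-0.02,0,0],[0.05,-0.02,0,0],[0.05,-0.02,0,0],[0.05,-0.02,0,0],[0.05,-0.017,0,0]], "jaw": 1}}

```text
clock: 1.85
tool_pos: [0.5105, -0.2334, 0.2261]
orientation: [3.094, 0.539, 0.001]
ft_force: [1.0, -0.3, -1.0]
finger_gap: 0.0855
```

Emit:
{"name": "drive_tool", "arguments": {"deltas": [[0,0,0,-10],[0,0,0,-10],[0,0,0,-10],[0,0,0,-10],[0,0,0,-10],[0,0,0,-10],[0,0,0,-10],[0,0,0,-10],[0,0,0,-7.5],[0,0,0,0]]}}

```text
clock: 3.1
tool_pos: [0.5092, -0.2348, 0.2259]
orientation: [-1.865, -2.528, -0.0]
ft_force: [-0.7, -0.5, -0.5]
finger_gap: 0.0852
```

```bash
sed -i 's/^def cam(name)/_c={}\ndef cam_(name)/' h.py; sed -i 's/i=robot.camera_info(name);K/i=ci(name);K/; s/i=robot.camera_info(.wrist.);K/i=ci("wrist");K/' h.py
cat >> h.py <<'E'
def ci(n):
    if n not in _c: _c[n]=robot.camera_info(n)
    return _c[n]
def info(st):
    M=R.from_rotvec(st['orientation']).as_matrix()
    return dict(t=round(float(st['clock']),2),pos=np.round(st['tool_pos'],4),xang=round(np.degrees(np.arctan2(M[1,0],M[0,0])),2),z=M[:,2].round(3),F=np.round(st['ft_force'],1),T=np.round(st['wrist_torque'],2),gap=round(float(st['finger_gap']),4),q=np.round(st['q'],2))
def totool(st,d):
    return (R.from_rotvec(st['orientation']).as_matrix().T@np.array(d)).round(4)
E
python3 - <<'E'
from h import *
st=robot.state();print(info(st)); im=robot.capture('wrist');save('w1',im)
for r in robot.regions_of('bit','wrist')[:3]:
    ys,xs=np.nonzero(r['mask'])
    if len(xs)<50: continue
    P=np.array([wonz((x,y),st,0.055)[:2] for x,y in zip(xs[::5],ys[::5])])
    mu=P.mean(0);u,sv,v=np.linalg.svd(P-mu,full_matrices=False); d=v[0]*np.sign(v[0][1]); q=(P-mu)@d
    print(round(r['p'],2),len(xs),mu.round(3),'ang',np.degrees(np.arctan2(-d[0],d[1])).round(1),(mu+d*q.min()).round(3),(mu+d*q.max()).round(3))
print([(np.round(d['point'],4),round(d['p'],2)) for d in robot.spot_point('bit_center','wrist')])
E
```

```text
{'t': 3.1, 'pos': array([ 0.5092, -0.2348,  0.2259]), 'xang': np.float64(107.15), 'z': array([-0.,  0., -1.]), 'F': array([-0.7, -0.5, -0.5]), 'T': array([0.05, 0.  , 0.02]), 'gap': 0.0852, 'q': array([ 0.76,  0.38, -0.5 ,  1.47,  0.18,  1.35,  0.55])}
0.97 1305 [ 0.374 -0.338] ang 15.6 [ 0.388 -0.388] [ 0.362 -0.296]
0.95 5128 [ 0.513 -0.24 ] ang 16.5 [ 0.54  -0.333] [ 0.491 -0.166]
0.95 2205 [ 0.362 -0.163] ang -39.3 [ 0.325 -0.208] [ 0.398 -0.118]
[(array([ 0.3632, -0.3813,  0.0122]), 0.88), (array([ 0.3372, -0.1693,  0.01  ]), 0.78)]
```

View pics/w1.png

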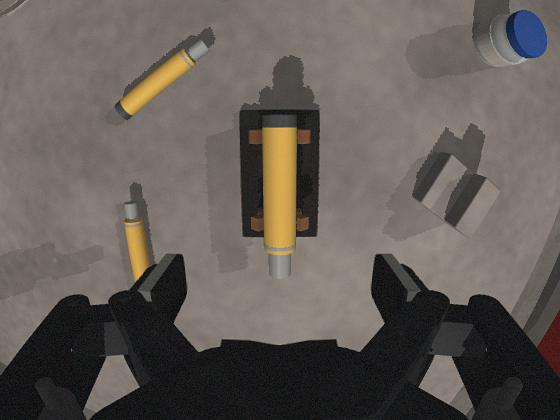

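The big bit lies straight up the wrist image at x≈280. Its dark cutting end is at row 114, its shank tip at row 277, and the V supports at rows 136 and 220.

Run:
```python
from h import *
st=robot.state()
T=ci('wrist')['tool_from_camera'];M=R.from_rotvec(st['orientation']).as_matrix()
print('cam',(M@T[:3,3]+st['tool_pos']).round(3))
d=np.array([-np.sin(np.radians(17.2)),np.cos(np.radians(17.2))])
for n,uv,z in [('front top',(280,115),.067),('front edge mid L',(263.5,120),.05),('R',(298,120),.05),('dark/yellow',(280,127),.067),('ring',(280,250),.067),('shank tip top',(280,277),.062),('L low',(263.5,245),.05),('R low',(296,245),.05),('mat top',(280,109),.008),('mat bot',(280,237),.008),('supL',(254,136),.04),('supR',(304,136),.04)]:
    P=wonz(uv,st,z)[:2]; r=P-np.array([.509,-.234]); print(n,P.round(4),'along',(r@d).round(4),'lat',(r@np.array([d[1],-d[0]])).round(4))
```

```text
cam [ 0.491 -0.173  0.374]
front top [ 0.4904 -0.1669] along 0.0696 lat 0.0021
front edge mid L [ 0.4763 -0.1761] along 0.065 lat -0.0141
R [ 0.5088 -0.1661] along 0.0649 lat 0.0199
dark/yellow [ 0.4937 -0.1778] along 0.0582 lat 0.0021
ring [ 0.5301 -0.2955] along -0.0649 lat 0.0019
shank tip top [ 0.5401 -0.3277] along -0.0987 lat 0.002
L low [ 0.5136 -0.3019] along -0.0662 lat -0.0157
R low [ 0.547  -0.2917] along -0.0663 lat 0.0192
mat top [ 0.4884 -0.1594] along 0.0774 lat 0.0024
mat bot [ 0.5326 -0.3028] along -0.0727 lat 0.0022
supL [ 0.4713 -0.1948] along 0.0486 lat -0.0244
supR [ 0.5202 -0.1797] along 0.0485 lat 0.0267
```

Emit:
{"name": "drive_tool", "arguments": {"deltas": [[0.0015,0.002,0.04,0],[0,0,0.04,0],[0,0,0.04,0],[0,0,0.03,0],[0,0,0.015,0],[0,0,0.008,0],[0,0,0,0]]}}

```text
clock: 4.12
tool_pos: [0.5112, -0.2327, 0.0533]
orientation: [1.863, 2.529, 0.0]
ft_force: [-0.5, -0.2, -0.3]
finger_gap: 0.0852
```

Run:
```python
from h import *
st=robot.state();print(info(st)); save('w2',robot.capture('wrist'))
```

```text
{'t': 4.12, 'pos': array([ 0.5112, -0.2327,  0.0533]), 'xang': np.float64(107.25), 'z': array([ 0.001, -0.   , -1.   ]), 'F': array([-0.5, -0.2, -0.3]), 'T': array([-0.04, -0.02,  0.02]), 'gap': 0.0852, 'q': array([ 0.73,  0.53, -0.45,  1.69,  0.27,  0.98,  0.47])}
```

View pics/w2.png

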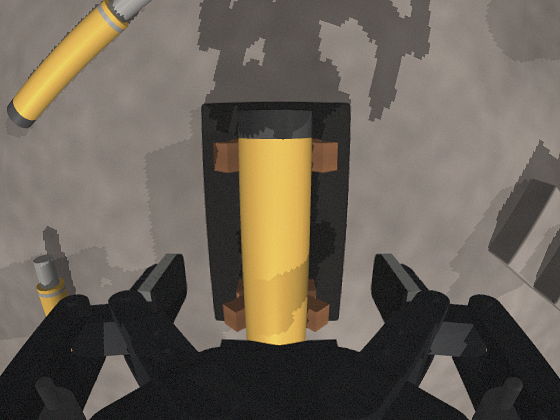

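Emit:
{"name": "drive_tool", "arguments": {"deltas": [[0,0,0,0],[0,0,0,0],[0,0,0,0],[0,0,0,0],[0,0,0,0],[0,0,0,0]], "jaw": 0, "newtons": 100}}

```text
clock: 4.92
tool_pos: [0.5097, -0.2332, 0.0538]
orientation: [-1.863, -2.528, 0.003]
ft_force: [-2.6, 0.8, 6.0]
finger_gap: 0.0212
```

Run:
```python
from h import *
st=robot.state();print(info(st)); save('w3',robot.capture('wrist'))
```

```text
{'t': 4.92, 'pos': array([ 0.5097, -0.2332,  0.0538]), 'xang': np.float64(107.23), 'z': array([-0.002, -0.001, -1.   ]), 'F': array([-2.6,  0.8,  6. ]), 'T': array([0.02, 0.81, 0.01]), 'gap': 0.0212, 'q': array([ 0.73,  0.53, -0.45,  1.69,  0.27,  0.98,  0.47])}
```

View pics/w3.png

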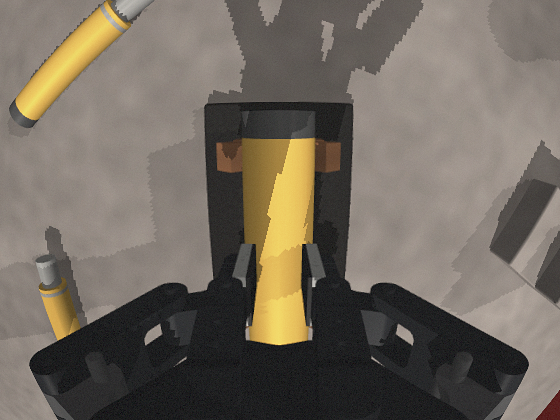

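The gap reads 21 mm, which is too small for the 34 mm barrel. The pads look tilted, with their tips drawn under the barrel. I'll open and close again with less force, then compare.

Emit:
{"name": "drive_tool", "arguments": {"deltas": [[0,0,0,0],[0,0,0,0],[0,0,0,0]], "jaw": 0.7, "newtons": 30}}

```text
clock: 5.35
tool_pos: [0.5106, -0.2325, 0.0526]
orientation: [-1.862, -2.529, 0.0]
ft_force: [-0.6, -0.1, 0.0]
finger_gap: 0.0597
```

Emit:
{"name": "drive_tool", "arguments": {"deltas": [[0,0,0,0],[0,0,0,0],[0,0,0,0],[0,0,0,0]], "jaw": 0, "newtons": 30}}

```text
clock: 5.85
tool_pos: [0.5097, -0.2329, 0.0528]
orientation: [-1.862, -2.528, 0.002]
ft_force: [-4.0, 0.4, 3.5]
finger_gap: 0.0263
```

Run:
```python
from h import *
st=robot.state();print(info(st)); save('w4',robot.capture('wrist'));s=robot.capture('scene');cv2.imwrite('pics/s4.png',cv2.resize(s[130:280,100:300,::-1],None,fx=4,fy=4,interpolation=3))
```

```text
{'t': 5.85, 'pos': array([ 0.5097, -0.2329,  0.0528]), 'xang': np.float64(107.24), 'z': array([-0.002, -0.   , -1.   ]), 'F': array([-4. ,  0.4,  3.5]), 'T': array([0.01, 0.93, 0.02]), 'gap': 0.0263, 'q': array([ 0.73,  0.53, -0.45,  1.69,  0.27,  0.98,  0.47])}
```

View pics/w4.png

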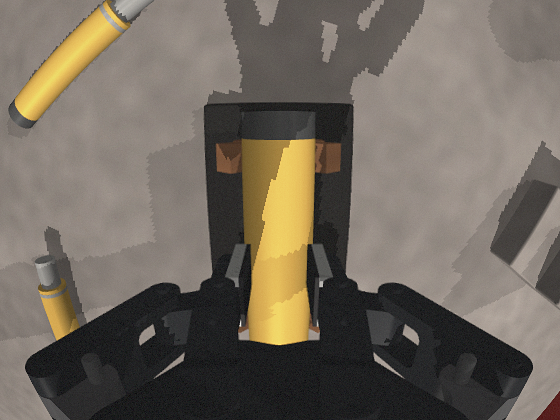

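View pics/s4.png

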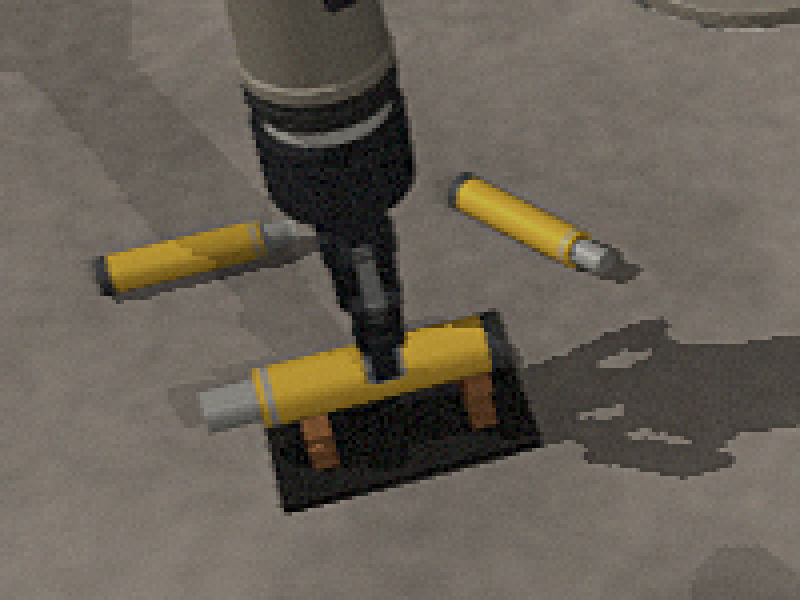

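Emit:
{"name": "drive_tool", "arguments": {"deltas": [[0,0,0,0],[0,0,-0.005,0],[0,-0.0005,0,0]], "jaw": 0.7, "newtons": 60}}

```text
clock: 6.32
tool_pos: [0.5116, -0.2326, 0.0585]
orientation: [1.861, 2.528, 0.002]
ft_force: [-0.2, 0.0, 0.4]
finger_gap: 0.0596
```

Emit:
{"name": "drive_tool", "arguments": {"deltas": [[0,0,0,0],[0,0,0,0],[0,0,0,0],[0,0,0,0]], "jaw": 0, "newtons": 60}}

```text
clock: 6.82
tool_pos: [0.5111, -0.2342, 0.0614]
orientation: [1.862, 2.526, -0.003]
ft_force: [-5.5, 0.4, 16.7]
finger_gap: 0.0
```

Run:
```python
from h import *
st=robot.state();print(info(st)); save('w5',robot.capture('wrist'))
```

```text
{'t': 6.83, 'pos': array([ 0.5111, -0.2342,  0.0614]), 'xang': np.float64(107.22), 'z': array([ 0.002, -0.003, -1.   ]), 'F': array([-5.5,  0.4, 16.7]), 'T': array([ 0.04,  1.15, -0.  ]), 'gap': 0.0, 'q': array([ 0.73,  0.52, -0.46,  1.69,  0.27,  0.99,  0.48])}
```

View pics/w5.png

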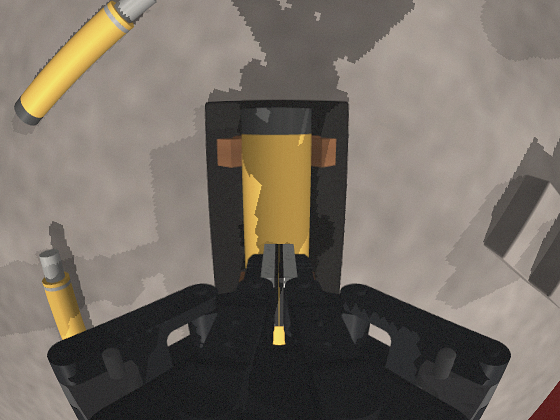

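At this height the jaws slipped off over the top of the barrel and read 0 gap, so the pads had been touching above the equator. I need to grip lower. I'll open, go down to TCP z≈0.044 and close again.

Emit:
{"name": "drive_tool", "arguments": {"deltas": [[0,0,0,0],[0,0,0,0],[0,0,0,0],[0,0,0,0],[0,0,0,0]], "jaw": 0.8, "newtons": 40}}

```text
clock: 7.5
tool_pos: [0.5094, -0.2329, 0.0571]
orientation: [-1.863, -2.528, 0.001]
ft_force: [0.9, -1.0, -0.8]
finger_gap: 0.0683
```

Emit:
{"name": "drive_tool", "arguments": {"deltas": [[0,0,0.007,0],[0,0,0.007,0],[0,0,0,0]]}}

```text
clock: 7.88
tool_pos: [0.5093, -0.2325, 0.0427]
orientation: [-1.862, -2.528, 0.001]
ft_force: [-0.5, 0.0, 1.8]
finger_gap: 0.0686
```

Run:
```python
from h import *
st=robot.state();print(info(st)); save('w6',robot.capture('wrist'))
```

```text
{'t': 7.88, 'pos': array([ 0.5093, -0.2325,  0.0427]), 'xang': np.float64(107.26), 'z': array([-0.002,  0.001, -1.   ]), 'F': array([-0.5,  0. ,  1.8]), 'T': array([ 0.02,  0.05, -0.07]), 'gap': 0.0686, 'q': array([ 0.72,  0.55, -0.45,  1.7 ,  0.28,  0.96,  0.47])}
```

View pics/w6.png

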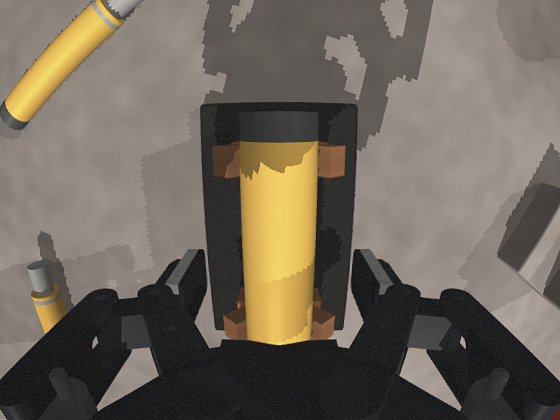

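Emit:
{"name": "drive_tool", "arguments": {"deltas": [[0,0,0,0],[0,0,0,0],[0,0,0,0],[0,0,0,0]], "jaw": 0, "newtons": 40}}

```text
clock: 8.43
tool_pos: [0.5096, -0.2332, 0.0445]
orientation: [-1.863, -2.529, 0.002]
ft_force: [-4.0, 0.0, 4.7]
finger_gap: 0.0314
```

Run:
```python
from h import *
st=robot.state();print(info(st)); save('w7',robot.capture('wrist'))
```

```text
{'t': 8.43, 'pos': array([ 0.5096, -0.2332,  0.0445]), 'xang': np.float64(107.24), 'z': array([-0.001, -0.001, -1.   ]), 'F': array([-4. ,  0. ,  4.7]), 'T': array([0.02, 0.67, 0.06]), 'gap': 0.0314, 'q': array([ 0.72,  0.54, -0.45,  1.7 ,  0.28,  0.96,  0.47])}
```

View pics/w7.png

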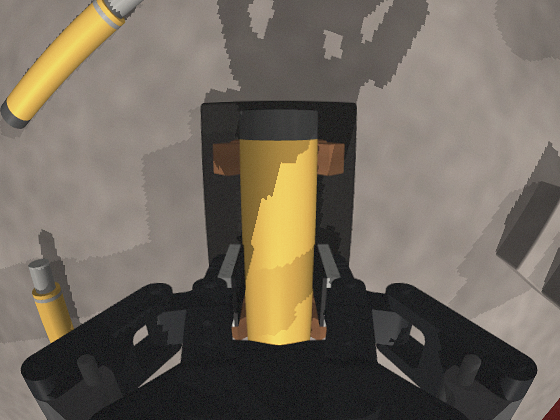

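Emit:
{"name": "drive_tool", "arguments": {"deltas": [[0,0,0,0],[0,0,0,0],[0,0,-0.01,0],[0,0,-0.02,0],[0,0,-0.03,0],[0,0,0,0],[0,0,0,0]], "jaw": 0, "newtons": 80}}

```text
clock: 9.35
tool_pos: [0.5093, -0.2324, 0.1026]
orientation: [-1.862, -2.528, 0.001]
ft_force: [-0.1, 0.4, -4.2]
finger_gap: 0.0304
```

Run:
```python
from h import *
st=robot.state();print(info(st)); save('w8',robot.capture('wrist'));s=robot.capture('scene');cv2.imwrite('pics/s8.png',cv2.resize(s[110:260,100:300,::-1],None,fx=4,fy=4,interpolation=3))
```

```text
{'t': 9.35, 'pos': array([ 0.5093, -0.2324,  0.1026]), 'xang': np.float64(107.26), 'z': array([-0.002,  0.001, -1.   ]), 'F': array([-0.1,  0.4, -4.2]), 'T': array([ 0.06,  0.05, -0.01]), 'gap': 0.0304, 'q': array([ 0.74,  0.48, -0.47,  1.64,  0.24,  1.08,  0.5 ])}
```

View pics/w8.png

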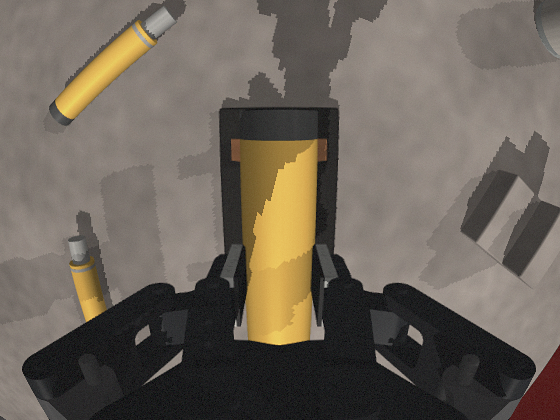

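View pics/s8.png

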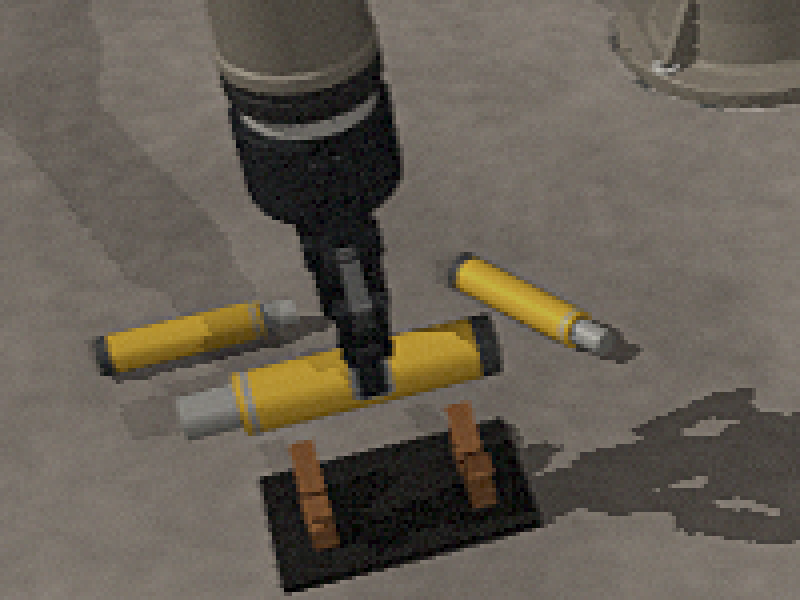

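The bit is lifted level: F_z is about -4.2 N and the jaw gap 30 mm. Next I'll carry it high towards the holder and look at that with the wrist camera on the way.

Emit:
{"name": "drive_tool", "arguments": {"deltas": [[0,0,-0.03,0],[0.035,0.004,-0.04,0],[0.045,0.004,-0.04,0],[0.05,0.004,-0.04,0],[0.05,0.004,-0.03,0],[0.05,0.004,-0.02,0],[0.05,0.004,0,0],[0.035,0.004,0,0],[0.02,0.004,0,0],[0,0,0,0]]}}

```text
clock: 10.7
tool_pos: [0.4407, 0.0974, 0.3021]
orientation: [-1.856, -2.533, 0.001]
ft_force: [0.2, -1.2, -3.8]
finger_gap: 0.0301
```

Run:
```python
from h import *
st=robot.state();print(info(st)); save('w9',robot.capture('wrist'))
for t in ['clips','mouth','board','stop','bit_center']:
    print(t,[(np.round(d['point'],4),round(d['p'],2)) for d in robot.spot_point(t,'wrist')])
```

```text
{'t': 10.7, 'pos': array([0.4407, 0.0974, 0.3021]), 'xang': np.float64(107.55), 'z': array([-0.002,  0.   , -1.   ]), 'F': array([ 0.2, -1.2, -3.8]), 'T': array([-0.03,  0.02,  0.07]), 'gap': 0.0301, 'q': array([ 0.4 ,  0.12, -0.73,  1.59,  0.08,  1.46, -0.03])}
clips [(array([0.5368, 0.22  , 0.0983]), 0.79)]
mouth [(array([0.5271, 0.2152, 0.118 ]), 0.84)]
board [(array([0.5372, 0.2246, 0.0471]), 0.86), (array([0.4411, 0.0963, 0.305 ]), 0.6)]
stop [(array([0.5144, 0.2827, 0.0998]), 0.61)]
bit_center [(array([0.4416, 0.0957, 0.3029]), 0.73), (array([0.4389, 0.097 , 0.3091]), 0.61)]
```

View pics/w9.png

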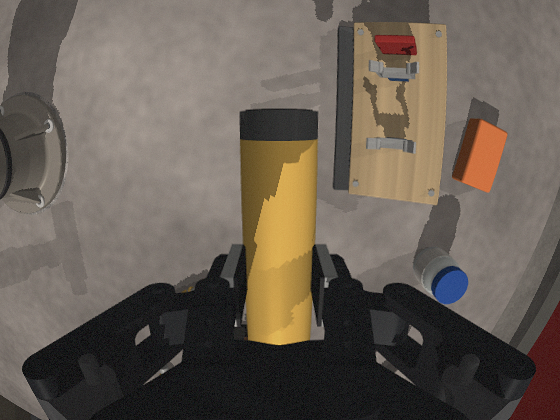

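The holder is in view at (335-447, 22-205), with the red stop at (395,45) and the clips at (390,70) and (390,145). I'll zoom in so I can fit its pose.

Run:
```python
import cv2
w=cv2.imread('pics/w9.png');cv2.imwrite('pics/z1.png',cv2.resize(w[15:215,320:460],None,fx=3,fy=3,interpolation=3)) 
cv2.imwrite('pics/z2.png',cv2.resize(w[25:95,345:445],None,fx=8,fy=8,interpolation=3)) 
s=cv2.imread('pics/scene0.png');cv2.imwrite('pics/z3.png',cv2.resize(s[180:280,335:475],None,fx=5.5,fy=5.5,interpolation=3))
```

```text
(no output)
```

View pics/z1.png

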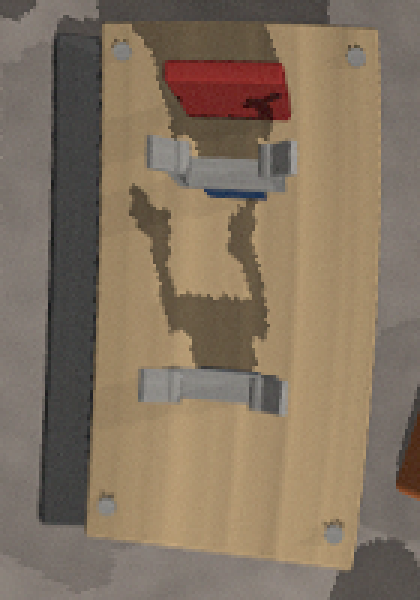

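View pics/z2.png

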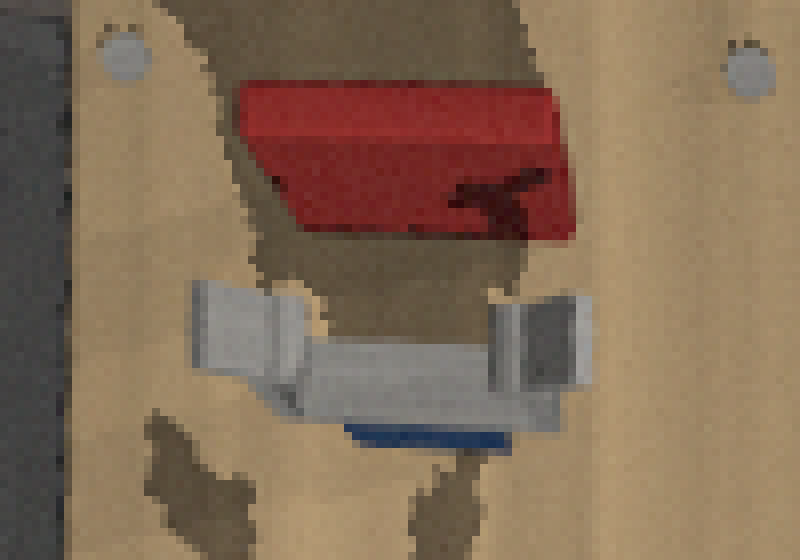

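View pics/z3.png

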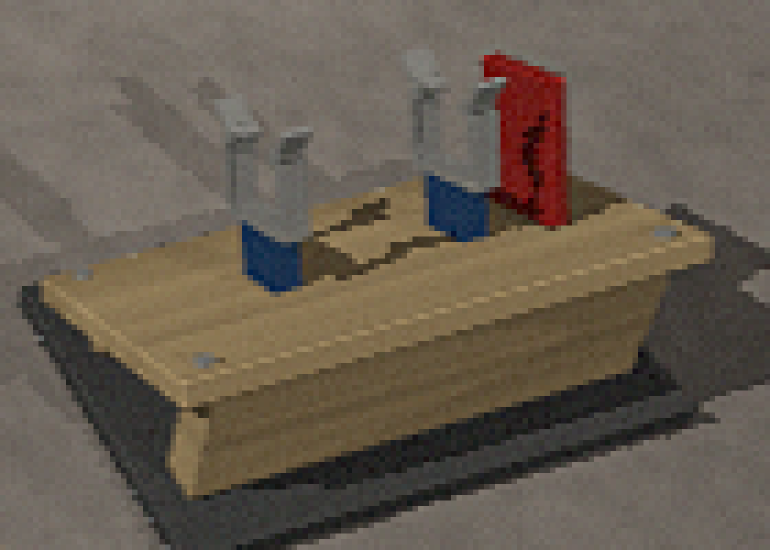

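```bash
cat > fit.py <<'E'
from h import *
from scipy.optimize import least_squares
def frame(x,y,yaw,z=.1,t=.45):
    # yaw: axis y dir=(-sin,cos); z leans to robot side
    ya=np.array([-np.sin(yaw),np.cos(yaw),0]); h=np.array([np.cos(yaw),np.sin(yaw),0])
    za=np.array([0,0,1])*np.cos(t)-h*np.sin(t); xa=np.cross(ya,za)
    return np.array([x,y,z]),np.stack([xa,ya,za],1)
def pts(p):
    w,bx,by=p[3:6]
    return np.array([[-22,70,18],[22,70,18],[-22,79,18],[22,79,18],[-22,70,-45],[22,70,-45],
     [-w,48,25],[-w,36,25],[w,48,25],[w,36,25],[-w,-36,25],[-w,-48,25],[w,-36,25],[w,-48,25],
     [-60+bx,115+by,-45],[60+bx,115+by,-45],[60+bx,-115+by,-45],[-60+bx,-115+by,-45]])/1000
def world(p):
    o,A=frame(*p[:3]); return o+pts(p)@A.T
E
cat > runfit.py <<'E'
from fit import *
st=robot.state()
z2=lambda u,v:((u+.5)/8-.5+345,(v+.5)/8-.5+25)
z1=lambda u,v:((u+.5)/3-.5+320,(v+.5)/3-.5+15)
obs=np.array([z2(245,138),z2(560,142),z2(240,83),z2(554,88),z2(305,230),z2(575,240),z2(192,283),z2(192,370),z2(592,297),z2(592,388),
 z1(139,368),z1(139,402),z1(287,380),z1(287,413),z1(102,24),z1(380,30),z1(352,570),z1(87,537)])
f=lambda p:(np.array([wproj(P,st) for P in world(p)])-obs).ravel()
r=least_squares(f,[.535,.218,np.radians(15.5),21,0,0],loss='soft_l1',x_scale=[.01,.01,.05,2,3,3])
print(r.x[:2].round(4),np.degrees(r.x[2]).round(2),r.x[3:].round(1)); print(f(r.x).reshape(-1,2).round(1).tolist())
np.save('fit.npy',r.x)
for n in ['scene','top']:
    im=cv2.imread(f'pics/{n}0.png');s=4
    c=proj(n,[r.x[0],r.x[1],.1]).astype(int); x0,y0=c[0]-90,c[1]-65
    im=cv2.resize(im[y0:y0+130,x0:x0+190],None,fx=s,fy=s,interpolation=3)
    for P in world(r.x):
        u=proj(n,P); cv2.circle(im,(int((u[0]-x0+.5)*s),int((u[1]-y0+.5)*s)),3,(0,255,0),1)
    cv2.imwrite(f'pics/ov_{n}.png',im)
E
python3 runfit.py
```

```text
[0.541 0.213] 15.96 [26.6  0.6 -0.8]
[[-1.1, 0.0], [-0.1, 0.6], [-0.5, -0.8], [0.5, -0.6], [-0.5, 0.8], [0.2, 0.9], [0.2, -0.2], [0.1, -0.2], [0.1, -0.1], [0.1, -0.3], [0.5, -0.2], [-0.1, -0.4], [0.6, 0.2], [-0.2, 0.7], [-0.1, -0.4], [-0.0, -0.6], [0.5, 0.8], [-0.5, 0.2]]
```

View pics/ov_scene.png

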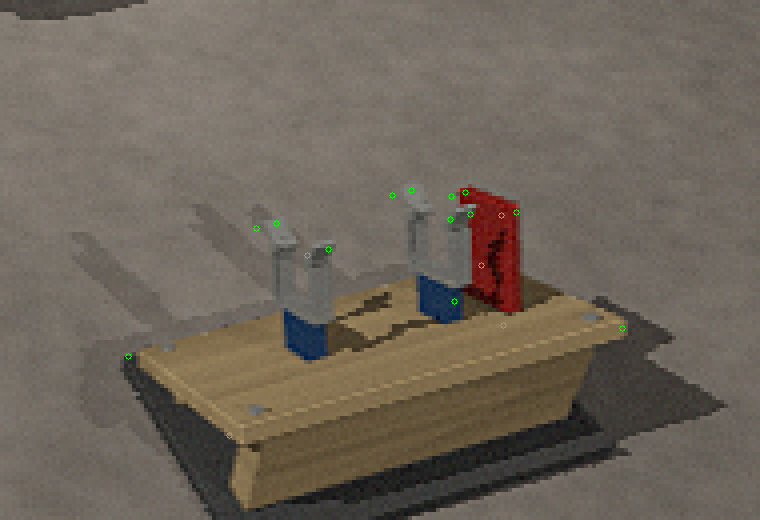

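View pics/ov_top.png

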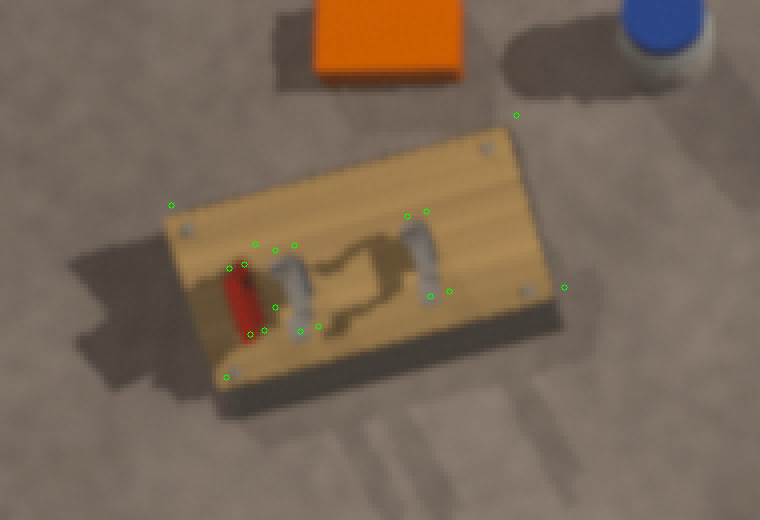

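```bash
cat > fit2.py <<'E'
from fit import *
p0=np.load('fit.npy')
def org(n):
    c=proj(n,[p0[0],p0[1],.1]).astype(int); return np.array([c[0]-90,c[1]-65])
idx={'top':[14,15,16,17,3,2],'scene':[17,16,15,5]}
cl={'top':[(217,388),(165,217),(508,127),(553,298)],'scene':[(137,352),(242,436),(628,323)]}
for names in (['top'],['scene'],['top','scene']):
    def f(p):
        p=np.r_[p,26.6,0,0]; W=world(p); e=[]
        for n in names:
            o=org(n)
            for i,c in zip(idx[n],cl[n]): e.append(proj(n,W[i])-((np.array(c)+.5)/4-.5+o))
        return np.array(e).ravel()
    r=least_squares(f,p0[:3]); print(names,r.x[:2].round(4),np.degrees(r.x[2]).round(2),f(r.x).round(1))
E
python3 fit2.py
```

```text
['top'] [0.534  0.2176] 15.83 [ 0.1  0.1 -0.7 -0.2  0.  -0.1  0.6  0.3]
['scene'] [0.5396 0.2173] 16.65 [-0.1  0.8 -0.2 -0.6  0.3 -0.1]
['top', 'scene'] [0.5364 0.2179] 16.35 [ 0.3 -0.5 -0.9 -0.7 -0.4 -1.3  0.5 -1.  -0.1 -0.5 -0.5 -2.  -0.  -0.9]
```

Emit:
{"name": "drive_tool", "arguments": {"deltas": [[0,0,0,1.3],[0.02,0.025,0,0],[0.02,0.025,0.01,0],[0.02,0.025,0.03,0],[0.02,0.02,0.035,0],[0,0,0.035,0],[0,0,0.025,0],[0,0,0.01,0],[0,0,0,0],[0,0,0,0]]}}

```text
clock: 12.25
tool_pos: [0.5121, 0.1988, 0.1593]
orientation: [1.891, 2.507, 0.004]
ft_force: [1.2, -0.6, -3.5]
finger_gap: 0.0298
```

Run:
```python
from h import *
st=robot.state();print(info(st)); im=robot.capture('wrist');save('w10',im); cv2.imwrite('pics/z10.png',cv2.resize(im[20:240,180:380,::-1],None,fx=2.7,fy=2.7,interpolation=3))
np.save('st10.npy',st,allow_pickle=True)
```

```text
{'t': 12.25, 'pos': array([0.5121, 0.1988, 0.1593]), 'xang': np.float64(105.92), 'z': array([ 0.003,  0.001, -1.   ]), 'F': array([ 1.2, -0.6, -3.5]), 'T': array([ 0.02, -0.  , -0.01]), 'gap': 0.0298, 'q': array([ 0.13,  0.45, -0.73,  1.6 ,  0.31,  1.21, -0.39])}
```

View pics/w10.png

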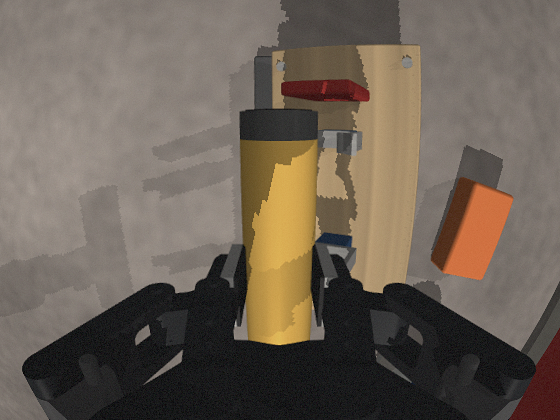

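View pics/z10.png

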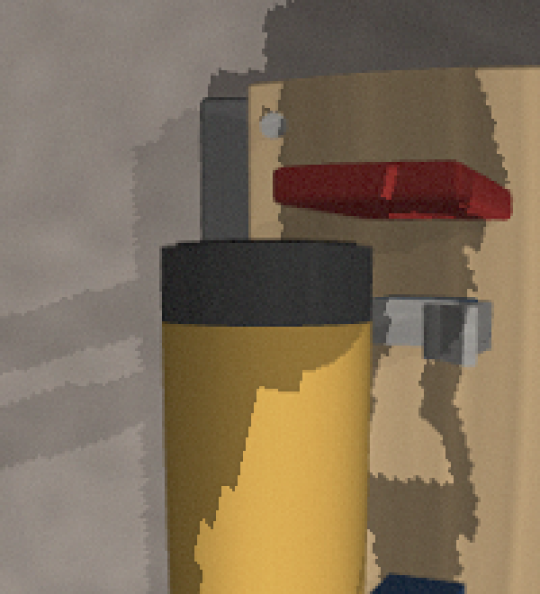

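```bash
cat > fit3.py <<'E'
from fit import *
st=np.load('st10.npy',allow_pickle=True).item()
z=lambda u,v:((u+.5)/2.7-.5+180,(v+.5)/2.7-.5+20)
P=np.array([[22,79,18],[22,79,-45],[22,70,-45],[-22,79,18],[-22,70,18],[-60,115,-45],[60,115,-45]])/1000
obs=np.array([z(460,162),z(511,193),z(511,219),z(274,172),z(274,199),z(249,86),(421,44.5)])
def f(p):
    o,A=frame(*p); return (np.array([wproj(o+A@q,st) for q in P])-obs).ravel()
r=least_squares(f,[.537,.217,np.radians(16)],loss='soft_l1',x_scale=[.01,.01,.05]); print(r.x[:2].round(4),np.degrees(r.x[2]).round(2),f(r.x).reshape(-1,2).round(1).tolist())
g=lambda q:f(np.r_[q,np.radians(16)])
r=least_squares(g,[.537,.217],loss='soft_l1',x_scale=[.01,.01]); print(r.x.round(4),g(r.x).reshape(-1,2).round(1).tolist())
# bit front in tool frame, top/front z = axis+17
T=ci('wrist')['tool_from_camera']
for zz in (-.0065,):
  for xx in (.068,.070,.072):
    M=R.from_rotvec(st['orientation']).as_matrix()
    print(xx,[wproj(st['tool_pos']+M@np.array([xx,yy,zt]),st).round(1).tolist() for yy,zt in ((0,zz-.017),(.017,zz),(-.017,zz))])
for t in ['clips','stop','mouth','board']:
    print(t,[(np.round(d['point'],4),round(d['p'],2)) for d in robot.spot_point(t,'wrist')])
E
python3 fit3.py
```

```text
[0.538  0.2168] 16.16 [[1.4, -0.1], [1.3, -0.5], [1.2, 1.7], [-0.8, -1.5], [-0.7, 2.9], [-0.8, -0.9], [-0.8, 0.2]]
[0.5377 0.2168] [[1.3, -0.2], [1.2, -0.5], [1.2, 1.7], [-0.8, -1.7], [-0.8, 2.7], [-0.7, -1.0], [-0.7, 0.4]]
0.068 [[277.2, 112.7], [316.6, 114.1], [238.1, 114.2]]
0.07 [[277.2, 107.5], [316.6, 109.5], [238.0, 109.6]]
0.072 [[277.2, 102.3], [316.7, 105.0], [238.0, 105.1]]
clips [(array([0.5401, 0.2211, 0.102 ]), 0.91)]
stop [(array([0.5133, 0.2826, 0.0987]), 0.94)]
mouth [(array([0.523 , 0.2146, 0.122 ]), 0.61)]
board [(array([0.5361, 0.2236, 0.0465]), 0.67)]
```

Pose agreed as clips ≈ (0.538, 0.217) with yaw 16°. The bit is about 72 mm out and 10 mm short along y. I'll approach along -z of the clips to about 28 mm out and shift +5 mm along y.

Emit:
{"name": "drive_tool", "arguments": {"deltas": [[0.005,-0.0015,0,0],[0,0.0055,0.0115,0],[0,0.0055,0.0115,0],[0,0.0055,0.0115,0],[0,0.003,0.0063,0],[0,0,0,0]], "newtons": 100}}

```text
clock: 13.25
tool_pos: [0.5279, 0.2086, 0.1175]
orientation: [1.891, 2.508, 0.002]
ft_force: [0.0, -0.2, 0.9]
finger_gap: 0.0292
```

```bash
cat > chk.py <<'E'
from fit import *
import sys
st=robot.state();i=info(st);print(i)
o,A=frame(.538,.217,np.radians(16.1)); M=R.from_rotvec(st['orientation']).as_matrix()
b=st['tool_pos']+M@np.array([-.0005,.0005,-.0065])
print('bit in clips mm',((b-o)@A*1000).round(1),'F clips',(A.T@st['ft_force']).round(1))
if len(sys.argv)>1:
    n=sys.argv[1]; im=robot.capture('wrist');s=robot.capture('scene')
    cv2.imwrite(f'pics/{n}.png',np.hstack([cv2.resize(im[20:240,180:380,::-1],(400,440)),cv2.resize(s[160:270,340:440,::-1],(400,440),interpolation=3)]))
E
python3 chk.py a1
```

```text
{'t': 13.25, 'pos': array([0.5279, 0.2086, 0.1175]), 'xang': np.float64(105.96), 'z': array([ 0.001,  0.001, -1.   ]), 'F': array([ 0. , -0.2,  0.9]), 'T': array([-0.  ,  0.11,  0.05]), 'gap': 0.0292, 'q': array([ 0.09,  0.52, -0.7 ,  1.6 ,  0.36,  1.15, -0.42])}
bit in clips mm [ 0.1 -5.8 26.6] F clips [ 0.4 -0.2  0.9]
```

View pics/a1.png

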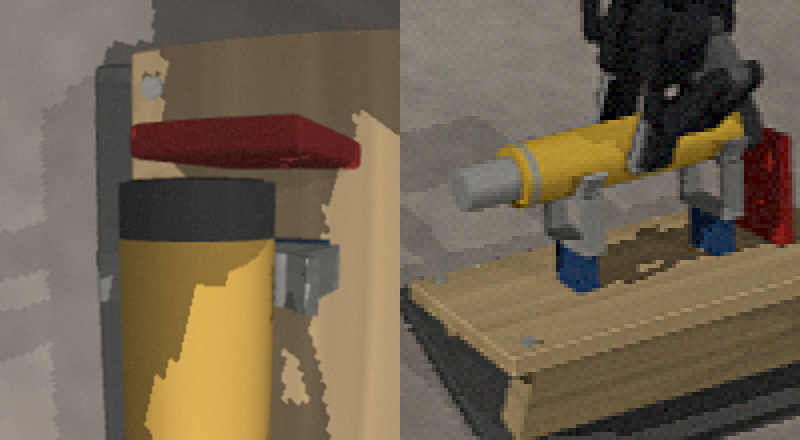

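Both clips are centred under the barrel and contact is beginning, since the bit's weight is partly carried. Now I'll press in slowly along -z.

Emit:
{"name": "drive_tool", "arguments": {"deltas": [[0,0.0013,0.0027,0],[0,0.0013,0.0027,0],[0,0,0,0]]}}

```text
clock: 13.72
tool_pos: [0.5286, 0.2095, 0.1134]
orientation: [-1.89, -2.508, 0.001]
ft_force: [-3.7, -1.9, 9.6]
finger_gap: 0.0295
```

Emit:
{"name": "drive_tool", "arguments": {"deltas": [[0,0.0013,0.0027,0],[0,0.0013,0.0027,0],[0,0,0,0]]}}

```text
clock: 14.1
tool_pos: [0.5317, 0.2105, 0.107]
orientation: [-1.89, -2.508, -0.001]
ft_force: [-2.4, 0.2, 3.2]
finger_gap: 0.0294
```

```bash
python3 chk.py a2
```

```text
{'t': 14.1, 'pos': array([0.5317, 0.2105, 0.107 ]), 'xang': np.float64(105.99), 'z': array([ 0.   ,  0.001, -1.   ]), 'F': array([-2.4,  0.2,  3.2]), 'T': array([0.16, 0.51, 0.04]), 'gap': 0.0294, 'q': array([ 0.08,  0.54, -0.7 ,  1.6 ,  0.37,  1.13, -0.43])}
bit in clips mm [-0.8 -5.  15.3] F clips [-0.7  0.8  3.8]
```

View pics/a2.png

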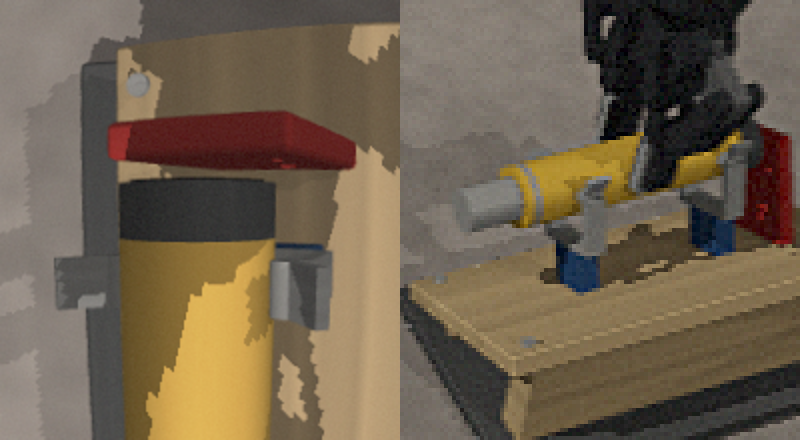

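Emit:
{"name": "drive_tool", "arguments": {"deltas": [[0,0.0013,0.0027,0],[0,0.0013,0.0027,0],[0,0,0,0]]}}

```text
clock: 14.58
tool_pos: [0.5353, 0.21, 0.0997]
orientation: [1.892, 2.508, 0.001]
ft_force: [2.4, 1.9, -5.5]
finger_gap: 0.029
```

Emit:
{"name": "drive_tool", "arguments": {"deltas": [[0,0.0013,0.0027,0],[0,0.0013,0.0027,0],[0,0,0,0]]}}

```text
clock: 14.95
tool_pos: [0.5383, 0.2107, 0.095]
orientation: [1.892, 2.507, 0.002]
ft_force: [4.8, 0.7, -6.6]
finger_gap: 0.0289
```

```bash
python3 chk.py a3
```

```text
{'t': 14.95, 'pos': array([0.5383, 0.2107, 0.095 ]), 'xang': np.float64(105.92), 'z': array([ 0.002,  0.   , -1.   ]), 'F': array([ 4.8,  0.7, -6.6]), 'T': array([ 0.39, -1.21,  0.08]), 'gap': 0.0289, 'q': array([ 0.07,  0.57, -0.69,  1.6 ,  0.39,  1.11, -0.43])}
bit in clips mm [-0.2 -6.6  1.8] F clips [ 1.5 -0.6 -8. ]
```

View pics/a3.png

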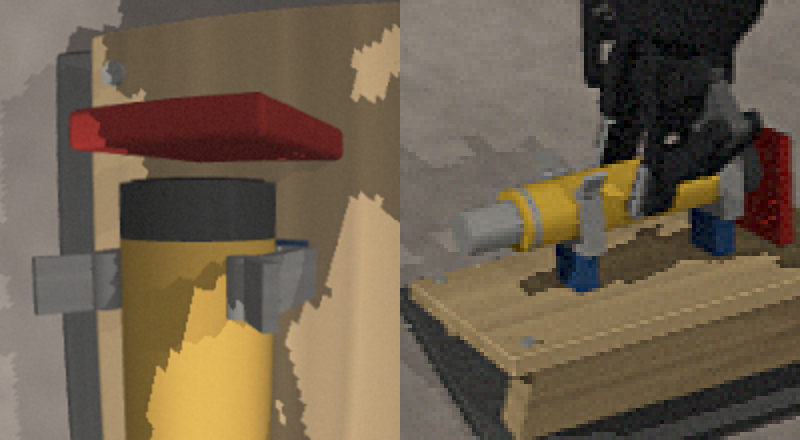

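The barrel is past the lips and the clips now pull it in. I'll press on to the saddles in small steps.

Emit:
{"name": "drive_tool", "arguments": {"deltas": [[0,0.0009,0.0018,0],[0,0,0,0]]}}

```text
clock: 15.3
tool_pos: [0.5383, 0.2107, 0.0948]
orientation: [1.891, 2.507, -0.001]
ft_force: [0.8, -2.1, 3.8]
finger_gap: 0.0291
```

Emit:
{"name": "drive_tool", "arguments": {"deltas": [[0,0.0009,0.0018,0],[0,0,0,0]]}}

```text
clock: 15.55
tool_pos: [0.5384, 0.2108, 0.0947]
orientation: [1.891, 2.507, -0.003]
ft_force: [-3.7, -4.3, 14.3]
finger_gap: 0.0293
```

```bash
python3 chk.py a4
```

```text
{'t': 15.55, 'pos': array([0.5384, 0.2108, 0.0947]), 'xang': np.float64(105.94), 'z': array([ 0.   , -0.003, -1.   ]), 'F': array([-3.7, -4.3, 14.3]), 'T': array([-0.84,  0.74,  0.03]), 'gap': 0.0293, 'q': array([ 0.07,  0.57, -0.69,  1.6 ,  0.39,  1.12, -0.44])}
bit in clips mm [-0.3 -6.6  1.5] F clips [ 1.9 -3.1 14.9]
```

View pics/a4.png

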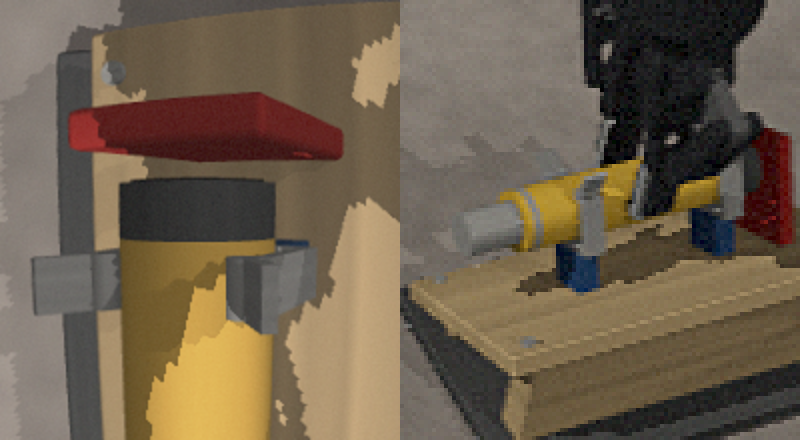

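Emit:
{"name": "drive_tool", "arguments": {"deltas": [[0,0.0009,0.0018,0],[0,0,0,0]]}}

```text
clock: 15.9
tool_pos: [0.5385, 0.2108, 0.0946]
orientation: [1.891, 2.507, -0.006]
ft_force: [-7.3, -7.1, 22.5]
finger_gap: 0.0293
```

```bash
python3 chk.py
```

```text
{'t': 15.9, 'pos': array([0.5385, 0.2108, 0.0946]), 'xang': np.float64(105.95), 'z': array([-0.001, -0.004, -1.   ]), 'F': array([-7.3, -7.1, 22.5]), 'T': array([-1.4 ,  1.69,  0.05]), 'gap': 0.0293, 'q': array([ 0.07,  0.57, -0.69,  1.6 ,  0.39,  1.12, -0.44])}
bit in clips mm [-0.2 -6.6  1.3] F clips [ 1.7 -4.8 24.2]
```

Emit:
{"name": "drive_tool", "arguments": {"deltas": [[0,-0.0018,-0.0036,0],[0,0,0,0]]}}

```text
clock: 16.15
tool_pos: [0.5383, 0.2108, 0.0948]
orientation: [1.891, 2.507, 0.0]
ft_force: [0.3, -3.0, 7.3]
finger_gap: 0.0292
```

Emit:
{"name": "drive_tool", "arguments": {"deltas": [[0.001,0,0,0],[0.001,0,0,0],[0.001,0,0,0],[0,0,0,0]]}}

```text
clock: 16.65
tool_pos: [0.5383, 0.2108, 0.0948]
orientation: [1.891, 2.503, -0.005]
ft_force: [0.7, -6.2, 9.1]
finger_gap: 0.029
```

```bash
python3 chk.py
```

```text
{'t': 16.65, 'pos': array([0.5383, 0.2108, 0.0948]), 'xang': np.float64(105.87), 'z': array([ 0.002, -0.005, -1.   ]), 'F': array([ 0.7, -6.2,  9.1]), 'T': array([-1.33, -0.17,  0.2 ]), 'gap': 0.029, 'q': array([ 0.06,  0.57, -0.68,  1.6 ,  0.39,  1.12, -0.44])}
bit in clips mm [-0.3 -6.5  1.5] F clips [ 3.1 -6.1  8.6]
```

Emit:
{"name": "drive_tool", "arguments": {"deltas": [[0.001,0,0,0],[0.001,0,0,0],[0,0,0,0]]}}

```text
clock: 17.02
tool_pos: [0.5383, 0.2108, 0.0948]
orientation: [1.891, 2.5, -0.009]
ft_force: [1.2, -8.9, 10.0]
finger_gap: 0.0289
```

Emit:
{"name": "drive_tool", "arguments": {"deltas": [[0.001,0,0,0],[0.001,0,0,0],[0,0,0,0]]}}

```text
clock: 17.4
tool_pos: [0.5383, 0.2109, 0.0947]
orientation: [1.892, 2.498, -0.012]
ft_force: [1.7, -11.3, 10.9]
finger_gap: 0.0288
```

```bash
python3 chk.py a5
```

```text
{'t': 17.4, 'pos': array([0.5383, 0.2109, 0.0947]), 'xang': np.float64(105.72), 'z': array([ 0.002, -0.011, -1.   ]), 'F': array([  1.7, -11.3,  10.9]), 'T': array([-2.29, -0.27,  0.25]), 'gap': 0.0288, 'q': array([ 0.06,  0.57, -0.68,  1.6 ,  0.4 ,  1.12, -0.45])}
bit in clips mm [-0.3 -6.3  1.5] F clips [  3.4 -11.3  10.5]
```

View pics/a5.png

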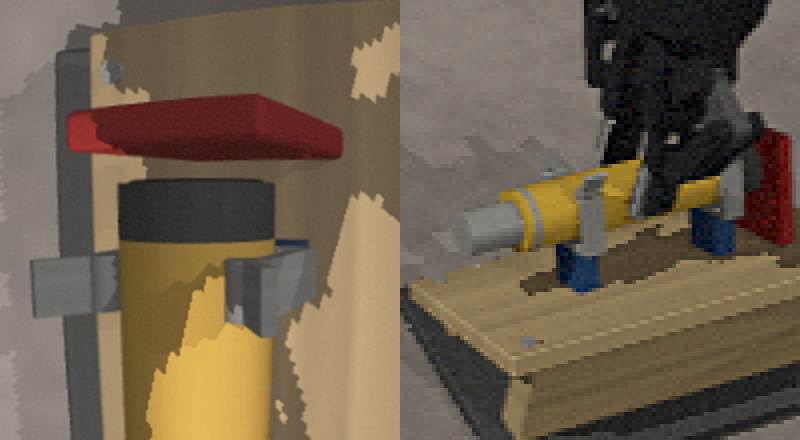

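Emit:
{"name": "drive_tool", "arguments": {"deltas": [[0,-0.0008,-0.0025,0],[0,0,0,0]]}}

```text
clock: 17.75
tool_pos: [0.5358, 0.2172, 0.0953]
orientation: [1.892, 2.507, 0.0]
ft_force: [5.1, -0.3, -3.9]
finger_gap: 0.0291
```

```bash
python3 chk.py
```

```text
{'t': 17.75, 'pos': array([0.5358, 0.2172, 0.0953]), 'xang': np.float64(105.91), 'z': array([ 0.001, -0.   , -1.   ]), 'F': array([ 5.1, -0.3, -3.9]), 'T': array([-0.09, -1.12,  0.06]), 'gap': 0.0291, 'q': array([ 0.06,  0.57, -0.69,  1.6 ,  0.39,  1.12, -0.45])}
bit in clips mm [-0.6  0.3  2.3] F clips [ 2.7 -1.7 -5.7]
```

```bash
python3 chk.py a6
```

```text
{'t': 17.75, 'pos': array([0.5358, 0.2172, 0.0953]), 'xang': np.float64(105.91), 'z': array([ 0.001, -0.   , -1.   ]), 'F': array([ 5.1, -0.3, -3.9]), 'T': array([-0.09, -1.12,  0.06]), 'gap': 0.0291, 'q': array([ 0.06,  0.57, -0.69,  1.6 ,  0.39,  1.12, -0.45])}
bit in clips mm [-0.6  0.3  2.3] F clips [ 2.7 -1.7 -5.7]
```

View pics/a6.png

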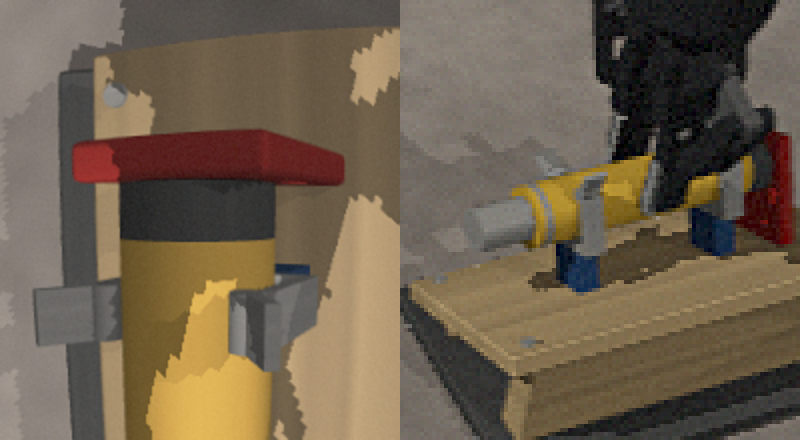

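Emit:
{"name": "drive_tool", "arguments": {"deltas": [[0.001,0,0,0],[0.001,0,0,0],[0,0,0,0]]}}

```text
clock: 18.23
tool_pos: [0.5357, 0.2174, 0.0953]
orientation: [1.891, 2.505, -0.003]
ft_force: [5.7, -4.3, -3.2]
finger_gap: 0.0294
```

```bash
python3 chk.py
```

```text
{'t': 18.23, 'pos': array([0.5357, 0.2174, 0.0953]), 'xang': np.float64(105.91), 'z': array([ 0.001, -0.003, -1.   ]), 'F': array([ 5.7, -4.3, -3.2]), 'T': array([-0.77, -1.22,  0.13]), 'gap': 0.0294, 'q': array([ 0.06,  0.57, -0.69,  1.6 ,  0.39,  1.12, -0.45])}
bit in clips mm [-0.6  0.6  2.3] F clips [ 2.4 -5.7 -4.7]
```

Emit:
{"name": "drive_tool", "arguments": {"deltas": [[0.001,0,0,0],[0.001,0,0,0],[0.001,0,0,0],[0,0,0,0]]}}

```text
clock: 18.73
tool_pos: [0.5357, 0.2175, 0.0952]
orientation: [1.891, 2.502, -0.008]
ft_force: [6.0, -7.6, -1.9]
finger_gap: 0.0291
```

```bash
python3 chk.py
```

```text
{'t': 18.73, 'pos': array([0.5357, 0.2175, 0.0952]), 'xang': np.float64(105.83), 'z': array([ 0.001, -0.008, -1.   ]), 'F': array([ 6. , -7.6, -1.9]), 'T': array([-1.54, -1.3 ,  0.26]), 'gap': 0.0291, 'q': array([ 0.05,  0.57, -0.68,  1.6 ,  0.39,  1.12, -0.45])}
bit in clips mm [-0.7  0.6  2.2] F clips [ 2.5 -9.  -3.3]
```

The cutting end is on the stop: at about 9 N it no longer moves. I'll relax the push, press the bit home again and check before letting go.

Emit:
{"name": "drive_tool", "arguments": {"deltas": [[-0.0035,0,0,0],[0,0.001,0.002,0],[0,0.0013,0.0027,0],[0,0,0,0]]}}

```text
clock: 19.23
tool_pos: [0.5363, 0.2176, 0.0946]
orientation: [1.891, 2.506, -0.009]
ft_force: [-3.0, -8.6, 20.1]
finger_gap: 0.029
```

```bash
python3 chk.py
```

```text
{'t': 19.23, 'pos': array([0.5363, 0.2176, 0.0946]), 'xang': np.float64(105.92), 'z': array([-0.001, -0.006, -1.   ]), 'F': array([-3. , -8.6, 20.1]), 'T': array([-1.85,  1.  ,  0.08]), 'gap': 0.029, 'q': array([ 0.05,  0.57, -0.68,  1.59,  0.39,  1.12, -0.45])}
bit in clips mm [-0.4  0.6  1.4] F clips [ 4.  -7.5 20.4]
```

Emit:
{"name": "drive_tool", "arguments": {"deltas": [[-0.001,-0.0013,-0.0028,0],[0,0,0,0]]}}

```text
clock: 19.48
tool_pos: [0.5362, 0.2176, 0.0948]
orientation: [1.891, 2.507, -0.002]
ft_force: [2.2, -4.2, 6.6]
finger_gap: 0.0291
```

```bash
python3 chk.py
```

```text
{'t': 19.48, 'pos': array([0.5362, 0.2176, 0.0948]), 'xang': np.float64(105.96), 'z': array([ 0.   , -0.002, -1.   ]), 'F': array([ 2.2, -4.2,  6.6]), 'T': array([-1.11, -0.31,  0.16]), 'gap': 0.0291, 'q': array([ 0.06,  0.57, -0.69,  1.6 ,  0.39,  1.12, -0.45])}
bit in clips mm [-0.4  0.6  1.6] F clips [ 3.8 -4.7  5.5]
```

Emit:
{"name": "drive_tool", "arguments": {"deltas": [[0,0,0,0],[0,0,0,0],[0,0,0,0],[0,0,0,0]], "jaw": 0.65}}

```text
clock: 19.98
tool_pos: [0.5354, 0.2192, 0.094]
orientation: [-1.89, -2.508, 0.0]
ft_force: [0.0, -0.5, 0.1]
finger_gap: 0.0558
```

```bash
python3 chk.py a7
```

```text
{'t': 19.98, 'pos': array([0.5354, 0.2192, 0.094 ]), 'xang': np.float64(106.0), 'z': array([-0.001,  0.   , -1.   ]), 'F': array([ 0. , -0.5,  0.1]), 'T': array([-0.01,  0.04,  0.03]), 'gap': 0.0558, 'q': array([ 0.06,  0.57, -0.69,  1.6 ,  0.39,  1.12, -0.45])}
bit in clips mm [-1.   2.3  1.1] F clips [-0.1 -0.5  0.1]
```

View pics/a7.png

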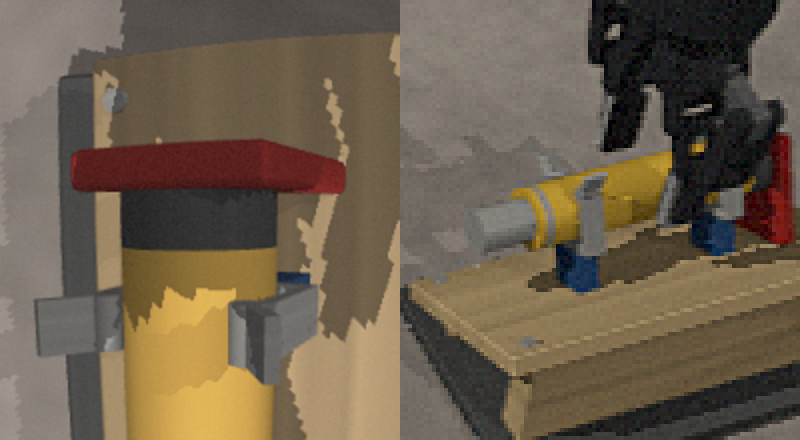

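Released, with force ≈0. I'll retreat straight up and then inspect.

Emit:
{"name": "drive_tool", "arguments": {"deltas": [[0,0,-0.01,0],[0,0,-0.02,0],[0,0,-0.03,0],[-0.02,0,-0.04,0],[-0.03,0,-0.04,0],[-0.03,0,-0.02,0],[0,0,0,0],[0,0,0,0]]}}

```text
clock: 21.08
tool_pos: [0.5574, 0.1425, 0.2542]
orientation: [-1.89, -2.508, -0.0]
ft_force: [-0.2, 0.2, -0.3]
finger_gap: 0.0555
```

Run:
```python
from h import *
st=robot.state();print(info(st)); np.save('st11.npy',st,allow_pickle=True)
im=robot.capture('wrist');save('w11',im); s=robot.capture('scene'); t=robot.capture('top');save('t11',t)
cv2.imwrite('pics/s11.png',cv2.resize(s[160:270,330:480,::-1],None,fx=5,fy=5,interpolation=3))
for c in ['wrist','scene']:
    print([(np.round(d['point'],4),round(d['p'],2)) for d in robot.spot_point('bit_center',c)])
```

```text
{'t': 21.07, 'pos': array([0.5574, 0.1425, 0.2542]), 'xang': np.float64(106.0), 'z': array([-0.001,  0.001, -1.   ]), 'F': array([-0.2,  0.2, -0.3]), 'T': array([-0.02,  0.01,  0.03]), 'gap': 0.0555, 'q': array([ 0.21,  0.44, -0.72,  1.37,  0.29,  1.44, -0.22])}
[(array([0.5378, 0.2137, 0.0977]), 0.95), (array([ 0.3648, -0.3855,  0.0125]), 0.52)]
[(array([ 0.3644, -0.3817,  0.0115]), 0.96), (array([ 0.3347, -0.1674,  0.0138]), 0.9), (array([0.5333, 0.2172, 0.1018]), 0.67)]
```

View pics/w11.png

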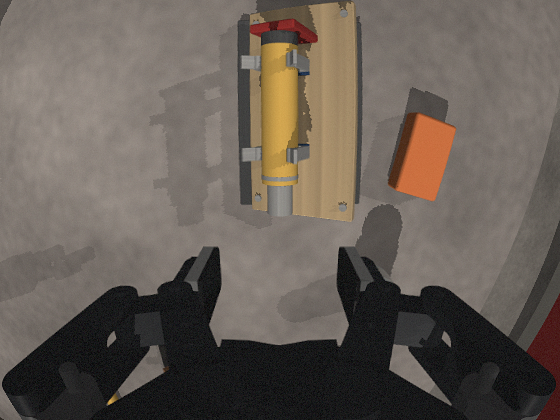

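View pics/s11.png

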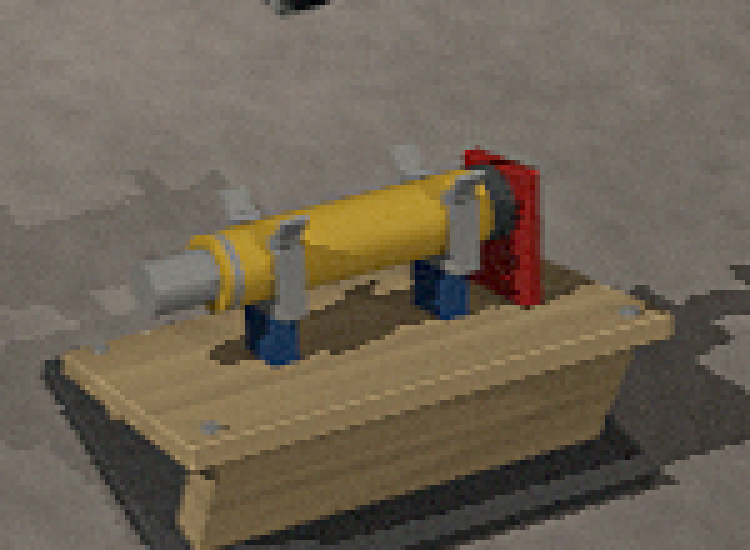

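Run:
```python
from fit import *
w=cv2.imread('pics/w11.png');cv2.imwrite('pics/z11.png',cv2.resize(w[10:225,230:370],None,fx=2.75,fy=2.75,interpolation=3))
cv2.imwrite('pics/z12.png',cv2.resize(w[10:80,230:330],None,fx=8,fy=8,interpolation=3))
for pose in [(.538,.217,16.1),(.5396,.2173,16.65),(.536,.2175,16.1)]:
    o,A=frame(*pose[:2],np.radians(pose[2]))
    vw=np.array(ci('scene')['position'])-o; yv=A[:,1]; 
    for dz in [(0,0),(0,.006),(.006,0)]: # front, rear lift
        e=[]
        for yy,l in ((.058,dz[0]),(-.066,dz[1])):
            v=vw-yv*(vw@yv); up=np.cross(yv,v);up/=np.linalg.norm(up); up*=np.sign(up[2])
            P=o+A@np.array([0,yy,l])+.017*up; u=(proj('scene',P)-[330,160]+.5)*5-.5; e.append(u.round(0).tolist())
        print(pose,dz,e,'slope',round((e[1][1]-e[0][1])/(e[0][0]-e[1][0]),3))
    B=[o+A@np.array([.06,yy,-.045]) for yy in (.115,-.115)]; b=[((proj('scene',P)-[330,160]+.5)*5-.5).round(0).tolist() for P in B]; print('board',b,round((b[1][1]-b[0][1])/(b[0][0]-b[1][0]),3))
```

```text
(0.538, 0.217, 16.1) (0, 0) [[458.0, 174.0], [205.0, 237.0]] slope 0.249
(0.538, 0.217, 16.1) (0, 0.006) [[458.0, 174.0], [204.0, 224.0]] slope 0.197
(0.538, 0.217, 16.1) (0.006, 0) [[458.0, 161.0], [205.0, 237.0]] slope 0.3
board [[674.0, 318.0], [187.0, 452.0]] 0.275
(0.5396, 0.2173, 16.65) (0, 0) [[459.0, 176.0], [206.0, 241.0]] slope 0.257
(0.5396, 0.2173, 16.65) (0, 0.006) [[459.0, 176.0], [205.0, 228.0]] slope 0.205
(0.5396, 0.2173, 16.65) (0.006, 0) [[458.0, 163.0], [206.0, 241.0]] slope 0.31
board [[676.0, 319.0], [192.0, 457.0]] 0.285
(0.536, 0.2175, 16.1) (0, 0) [[458.0, 171.0], [205.0, 234.0]] slope 0.249
(0.536, 0.2175, 16.1) (0, 0.006) [[458.0, 171.0], [204.0, 221.0]] slope 0.197
(0.536, 0.2175, 16.1) (0.006, 0) [[458.0, 158.0], [205.0, 234.0]] slope 0.3
board [[674.0, 315.0], [187.0, 449.0]] 0.275
```

View pics/z11.png

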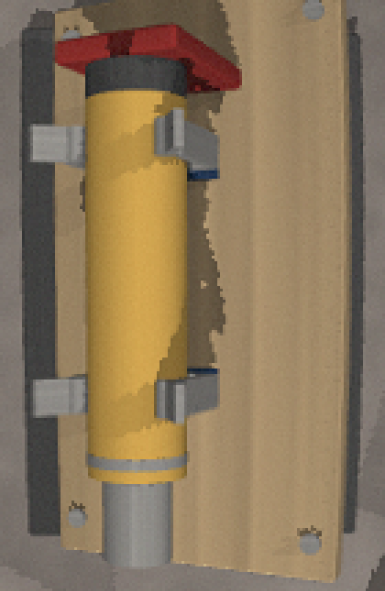

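View pics/z12.png

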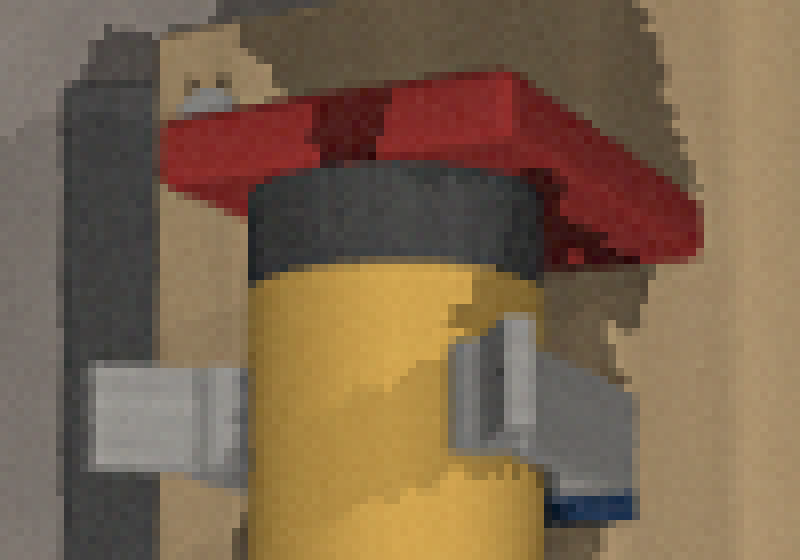

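Measured barrel slope is 0.26, against 0.25–0.26 predicted for fully seated and 0.20/0.30 with one end up. The picture shows the cutting end on the stop and both clips closed evenly over the barrel. I'm handing in.

Run:
```python
from h import *
print(robot.state()['clock'],robot.close_job())
```

```text
the job is handed in; nothing more can be done
21.325 None
```

The large yellow bit is in both spring clips of the holder, with its cutting end on the red stop. I let go of it and handed the job in at 21.3 s of the 58 s allowed. No verdict was reported.

**Grasp:** The first grasp attempts sat too high on the barrel, and one slipped off over the top without moving the bit. I then gripped about 10 mm lower, and the lift was level.

**Seating:** I pressed the bit in along the mouths until it stopped moving at about 24 N. I slid it to the stop, then pressed it home again at about 20 N.

**Stop contact:** The bit stuck at about 11 N while I was pushing it along. When I eased the downward press, it jumped the last 6 to 7 mm to the stop. The peak force of that jump was not recorded. After it I measured at most about 9 N along the axis, with no further movement.

**Last checks:**
- **Seated in both clips:** the barrel's slope in the scene picture was 0.26. Fully seated predicts 0.25 to 0.26; one end 6 mm up would give 0.20 or 0.30.
- **Position on the holder:** the wrist picture shows the cutting end against the stop and both clips closed evenly.
- **Robot clear:** force was near zero and the gripper was well away.
- **Disagreements:** my estimates of the holder's position from different views differed by up to 7 mm. I settled contact with the saddles and the stop by force and pictures instead.
- **Other things on the bench:** the arm touched nothing but the bit and the holder. I did not measure the other things again before handing in.

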